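# Torque the red platen's clamp screw to the click

## Robot

A 6-joint arm with a two-finger parallel gripper is mounted at the origin on the work surface. World frame = base frame: x ahead of the robot, y to its left, z up, the work surface at z = 0. Lengths are in m, angles in rad, forces in N, time in s.
With the tool pointing down it reaches from about 0.35 to 0.85 m from the base axis. Payload 8.1 kg.
Tool frame: the origin (TCP) lies on the centre line of the jaws, within the pads' length; the fingertips stand 17 mm ahead of it and the grasp point (between the pads) lies 2 mm behind it; z points along the fingers, y is the line along which they close (so a half turn about z gives the same grasp; the last joint's range is limited). The gripper opens to 85 mm and grips with 20 to 120 N. Pads are 22 mm wide; open, the fingers measure 114 mm over their backs; the gripper's body (76 mm by 85 mm) begins 54 mm behind the grasp point. The pads swing forward as they close: fully open they stand 13 mm farther back than shut.
Start: joints at [1.12, 0.13, 1.488, -0, 1.523, -0.085], TCP at [0.215, 0.56, 0.248] pointing down, gripper open.
Joint ranges: [-2.96, 2.96], [-0.89, 2.26], [0.02, 2.5], [-1.34, 4.48], [0, 2.73], [-2.66, 2.66]. Speed limits (rad/s): [2.39, 2.39, 2.79, 3.14, 3.14, 3.14].

## Interface

Orientations are given as a unit quaternion [w, x, y, z].
In Python, from workcell import readout, read_camera, camera_model, arm gives the robot as it stands.
- The arm moves only by the tool arm_command, never from a script. Its argument "series" is a list of rows, each a list of 2 entries, a list of its own where there are three numbers: the shift along the world's x, y, z in cm, then the turn, a rotation vector about the world's x, y, z in rad. In form: [[[x, y, z], [wx, wy, wz]], ...]. A call has exactly 10 rows; each row is the pose to reach, as a shift and turn from the pose commanded when the call began; what a row does not reach only later rows make up. A row lasts 1/8 s, in which the tool goes at most 62.5 mm and 10.7 degrees, less where a joint would pass 70% of its speed; a pose out of reach is approached as far as the arm can. A call with a gripper value outside its range is refused whole. "claw" is the finger opening in cm, from 0 to 8.54, set as the call begins (left out, the last holds). The fingers move at their own pace and stop on an object; "force" is the grip in N (left out, the last holds). Time passes only in rows, so rows that repeat a pose let the fingers close, or fill a call up. It gives the time, the measured TCP pose, the force, the opening and the grip force at its end, in the units of the state.
- readout.observe(): the state, without advancing time (a new reading comes with each control period).
- read_camera(name): name is "side" or "top" or "wrist"; returns the picture (420x560x3 uint8, red, green, blue); there is no depth.
- camera_model(name): a dict with "vfov" (degrees; the focal length in pixels is half the picture's height over the tangent of half this angle, whatever the lens; pixels are square), "cx", "cy" (the principal point, pixels), "rvec" (rotation vector, rad) and "tvec" (3), from world to camera coordinates, as OpenCV has them; the wrist camera has in their place "hand_eye" (4x4, takes a point from camera to tool coordinates, whose origin is the TCP and whose axes are the flange's). Camera axes: x right, y down, z forward; pixel columns grow to the right and rows downward; lengths in m; the calibration is good to about 2 mm. A picture is of the moment at which its call begins: read the wrist's pose just before it. camera_model takes no time and is no camera call.
- arm.job_done(): hands the job in; it is judged then, once.
The state is a dict: "time": time; "joint_pos": joint angles; "joint_vel": joint speeds; "effort": joint torques, N m; "ee_pos": TCP position; "tool_rot": TCP orientation; "ft_force": force on the tool from outside, world axes, zero at the start; "torque": the same for the moment, N m; "gripper_width": finger opening in m; "grip_force": force on a finger pad.
Only numpy, scipy, OpenCV 4.12 (cv2) and the standard library are available. Lean on these libraries where they do the work, as an engineer would, in place of code of your own. Each camera call takes 0.05 s, during which the arm holds its last target. There are 200 camera calls.

## Task

The click wrench is already sitting on the clamp screw of the red-padded platen station. Swing its handle clockwise (seen from above) until the wrench breaks over with a click, stop at once, then ease off and let go, leaving the wrench straight on its tight screw. Leave the wrench on the blue-padded station alone.

Things in the scene. Friction and masses are not known exactly. Their poses are not given: they have to be found in the camera images.
- red_handle (a point): middle of the black grip (28 mm thick, 110 mm long) of the level click wrench on the station whose platen has a red pad (115 x 125 mm, 77 mm high, beyond the screw); 83 mm above the table. x points along the wrench away from the screw, z up. Screw's upright axis: 190 mm along -x when straight. A 16 mm steel tube joins grip and head. About 3 N sideways turns the screw until it seats
- red_screw (a joint): turn of the red station's screw and wrench head, rad, growing clockwise from above (tightening). It starts between 0 and 0.35, turns with slight friction, stays where it is left, and seats hard at 0.70
- red_click (a joint): kink of the red station's wrench, rad, clockwise; pivot 25 mm from the screw axis. 0 = straight, spring-held. With the screw seated the handle gives way at about 12 N sideways at mid-grip (the click) and the force falls to about 70% by 0.1 rad. Clicked: above 0.03; too far: above 0.20 (5 and 33 mm of handle travel after it gives); end stop 0.24. Springs back to 0 when eased off
- blue_handle (a point): middle of the grip of the like wrench on the station whose platen has a blue pad; 83 mm above the table, same sizes and axes as the red one. A bystander, not to be moved

How it is judged:
By the outcome, as a careful person would: the job done as asked, in the order asked, and still so for the second after the job is handed in, with the robot touching nothing.
It also fails if it takes over 38 s, if anything falls off the work surface, if the arm or the gripper's body presses on something with over 40 N, if the wrist force passes 120 N, or if a joint passes its speed limit or range.

## Working session

There is one attempt and no reset: what is moved stays moved. The work goes in short steps, Python scripts to look and compute and a tool call to move; the robot and the scene stay as the last step left them, time stands still between calls to the robot, and variables do not carry over. Pictures are saved under pics/ and viewed, at most 10 in all, crops included, and the job is handed in when it is done.

Besides the shell and the picture viewer there is one more tool, called after "Emit:" by a JSON object that holds its "op" and its "data", one argument or row to a line. arm_command: Moves the arm, as the interface text tells. Its arguments: {"type":"object","properties":{"series":{"type":"array","items":{"type":"array"}},"claw":{"type":"number"},"force":{"type":"number"}},"required":["series"]}

```bash
mkdir -p pics; cat > h.py <<'E'
import numpy as np,cv2
from workcell import readout,read_camera,camera_model,arm
def save(n,f):
    im=read_camera(n); cv2.imwrite('pics/'+f,im[:,:,::-1]); return im
def ray(n,u,v,z):
    m=camera_model(n); f=210/np.tan(np.radians(m['vfov'])/2)
    R=cv2.Rodrigues(np.array(m['rvec'],float))[0]; t=np.array(m['tvec'],float).ravel()
    d=R.T@np.array([(u-m['cx'])/f,(v-m['cy'])/f,1]); c=-R.T@t
    return c+d*(z-c[2])/d[2]
E
python3 - <<'E'
from h import *
save('top','t1.png');save('side','s1.png')
print(camera_model('top'),camera_model('side'));print(readout.observe())
E
```

```text
{'vfov': 52.24917089434322, 'cx': 279.62181287094495, 'cy': 214.2162158791691, 'rvec': array([ 2.18243792, -2.18733922,  0.04609148]), 'tvec': array([-0.05096743,  0.56311291,  1.06976632])} {'vfov': 47.5779745229251, 'cx': 277.5321315965253, 'cy': 214.43287889490495, 'rvec': array([ 0.51489387, -2.76060094,  1.04027764]), 'tvec': array([0.52795019, 0.26841908, 0.91682704])}
{'time': 0.1, 'joint_pos': array([ 1.11959923e+00,  1.31104885e-01,  1.48917469e+00, -7.60695292e-06,
        1.52299798e+00, -8.54090634e-02]), 'joint_vel': array([ 0.0004428 , -0.00091259, -0.00188961, -0.00045316,  0.00135503,
       -0.00095343]), 'effort': array([ 2.75129183e-03, -5.70949709e+01, -5.01944768e+01, -4.86500448e-05,
        8.09695252e-03,  1.37332032e-05]), 'ee_pos': array([0.21439306, 0.5598877 , 0.24733544]), 'tool_rot': array([-2.19666884e-04,  1.81875833e-01,  9.83321144e-01, -8.13316555e-04]), 'ft_force': array([0.05946075, 1.09169383, 0.45579395]), 'torque': array([ 0.01482634, -0.007565  ,  0.03992316]), 'grip_force': 0.0, 'gripper_width': 0.08505694097907124}
```

View pics/t1.png

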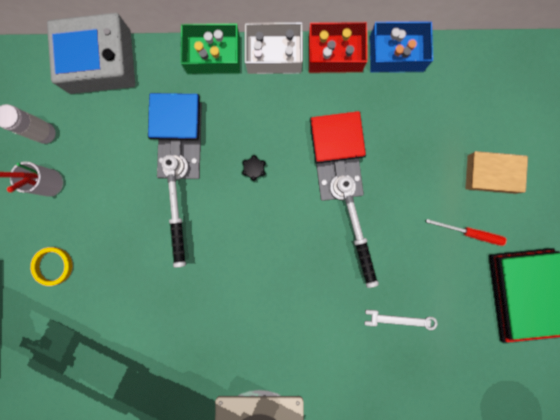

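View pics/s1.png

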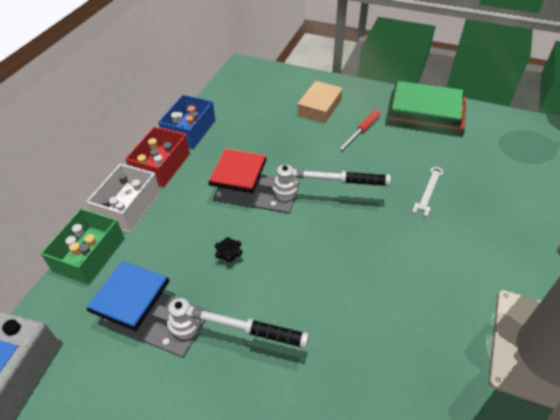

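The top view shows the red screw near (345,186) and its grip from (357,241) to (373,283). The blue wrench is well to the left. Clockwise means the handle swings left in the image, towards +y.

```bash
python3 - <<'E'
from h import *
im=cv2.imread('pics/t1.png')
c=cv2.resize(im[120:300,280:420],None,fx=4,fy=4,interpolation=cv2.INTER_CUBIC)[:, :]
cv2.imwrite('pics/t1c.png',cv2.resize(im[150:300,280:420],None,fx=4,fy=4,interpolation=cv2.INTER_CUBIC))
for n,u,v,z in [('top',345,186,.1),('top',357.5,242,.083),('top',373,283,.083),('top',365,262,.083),('side',347,178,.083),('side',387,180,.083),('side',285,170,.11)]: print(n,u,v,ray(n,u,v,z).round(3))
E
```

```text
top 345 186 [ 0.624 -0.207  0.1  ]
top 357.5 242 [ 0.493 -0.237  0.083]
top 373 283 [ 0.397 -0.272  0.083]
top 365 262 [ 0.446 -0.254  0.083]
side 347 178 [ 0.485 -0.244  0.083]
side 387 180 [ 0.396 -0.271  0.083]
side 285 170 [ 0.622 -0.192  0.11 ]
```

View pics/t1c.png

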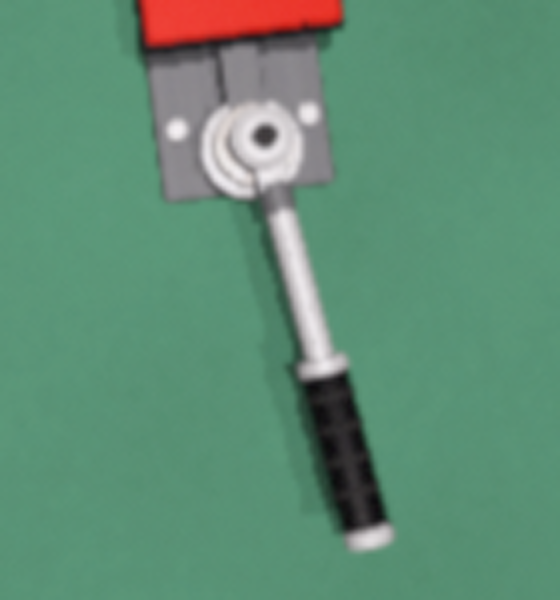

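Emit:
{"op": "arm_command", "data": {
  "series": [
    [[5.6,-3,0],[0,0,0.035]],
    [[11,-6.1,0],[0,0,0.07]],
    [[15.8,-10,0],[0,0,0.105]],
    [[20.4,-14.2,0],[0,0,0.14]],
    [[24.1,-19.1,0],[0,0,0.175]],
    [[27.6,-24.2,0],[0,0,0.21]],
    [[30.4,-29.6,0],[0,0,0.245]],
    [[32.7,-35.2,0],[0,0,0.28]],
    [[34.3,-41.1,0],[0,0,0.315]],
    [[35.5,-47,0],[0,0,0.35]]
  ],
  "claw": 0,
  "force": 20
}}

```text
time: 1.35
ee_pos: [0.5697, 0.0883, 0.2477]
tool_rot: [-0.0, 0.007, 1.0, -0.0]
ft_force: [1.1, -0.1, -0.3]
gripper_width: 0.0003
grip_force: 0.0
```

Emit:
{"op": "arm_command", "data": {
  "series": [
    [[-1,-6,0],[0,0,0]],
    [[-2,-12,0],[0,0,0]],
    [[-3.5,-18,0],[0,0,0]],
    [[-5,-24,0],[0,0,0]],
    [[-7,-29.8,0],[0,0,0]],
    [[-9,-35.5,0],[0,0,0]],
    [[-11,-40.5,0],[0,0,0]],
    [[-11,-40.5,-5.5],[0,0,0]],
    [[-11,-40.5,-11],[0,0,0]],
    [[-11,-40.5,-16.3],[0,0,0]]
  ]
}}

```text
time: 2.6
ee_pos: [0.459, -0.3146, 0.0832]
tool_rot: [-0.0, 0.008, 1.0, 0.0]
ft_force: [0.5, -0.2, -1.3]
gripper_width: -0.0003
grip_force: 0.0
```

```bash
python3 - <<'E'
from h import *
s=readout.observe();print(s['ee_pos'],s['tool_rot'],s['ft_force'],s['joint_pos'])
save('top','t2.png');save('side','s2.png')
a=cv2.imread('pics/t2.png')[140:320,300:460];b=cv2.imread('pics/s2.png')[100:280,240:440]
cv2.imwrite('pics/c2.png',np.hstack([cv2.resize(a,(355,400)),cv2.resize(b,(444,400))]))
E
```

```text
[ 0.45897396 -0.31463683  0.0832491 ] [-1.81102498e-04  8.22559993e-03  9.99966141e-01  1.52625367e-04] [ 0.51757074 -0.17119212 -1.28956929] [-6.93087334e-01  1.56571010e-01  1.77228405e+00  7.79314200e-06
  1.21321121e+00 -2.24743500e+00]
```

View pics/c2.png

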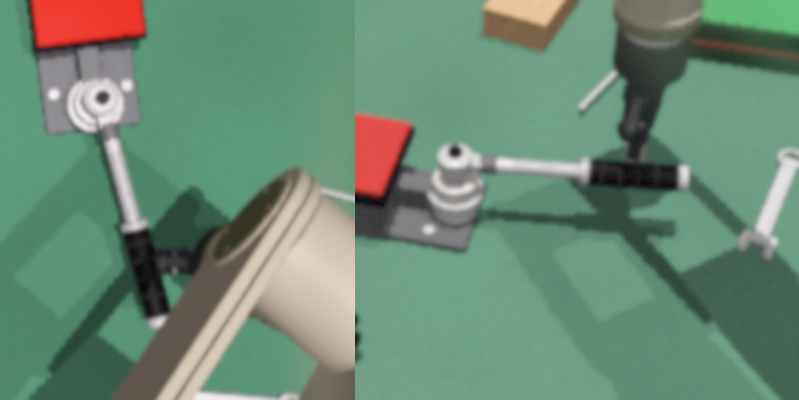

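The fingers stand beside mid-grip on the −y side at grip height. The first push stays short of the earliest possible seat.

Emit:
{"op": "arm_command", "data": {
  "series": [
    [[-0.3,1.5,0],[0,0,0]],
    [[-0.6,2.6,0],[0,0,0]],
    [[-0.8,3.5,0],[0,0,0]],
    [[-1,4.4,0],[0,0,0]],
    [[-1.3,5.3,0],[0,0,0]],
    [[-1.5,6.1,0],[0,0,0]],
    [[-1.7,6.9,0],[0,0,0]],
    [[-1.9,7.6,0],[0,0,0]],
    [[-2,8,0],[0,0,0]],
    [[-2,8.2,0],[0,0,0]]
  ]
}}

```text
time: 3.95
ee_pos: [0.4393, -0.2324, 0.085]
tool_rot: [-0.0, 0.008, 1.0, 0.0]
ft_force: [1.1, -2.0, 0.6]
gripper_width: 0.0
grip_force: 1.4
```

Emit:
{"op": "arm_command", "data": {
  "series": [
    [[0,0.2,0],[0,0,-0.01]],
    [[0,0.4,0],[0,0,-0.02]],
    [[0,0.6,0],[0,0,-0.03]],
    [[0,0.8,0],[0,0,-0.04]],
    [[0,0.9,0],[0,0,-0.05]],
    [[0,1.0,0],[0,0,-0.05]],
    [[0,1.0,0],[0,0,-0.05]],
    [[0,1.0,0],[0,0,-0.05]],
    [[0,1.0,0],[0,0,-0.05]],
    [[0,1.0,0],[0,0,-0.05]]
  ]
}}

```text
time: 5.2
ee_pos: [0.4397, -0.2226, 0.0853]
tool_rot: [0.0, 0.033, 0.999, 0.0]
ft_force: [-1.1, -1.2, -1.0]
gripper_width: 0.0002
grip_force: 0.8
```

Emit:
{"op": "arm_command", "data": {
  "series": [
    [[0,0.2,0],[0,0,-0.01]],
    [[0,0.3,0],[0,0,-0.02]],
    [[0,0.5,0],[0,0,-0.03]],
    [[0,0.6,0],[0,0,-0.04]],
    [[0,0.8,0],[0,0,-0.05]],
    [[0,0.9,0],[0,0,-0.05]],
    [[0,1.0,0],[0,0,-0.05]],
    [[0,1.0,0],[0,0,-0.05]],
    [[0,1.0,0],[0,0,-0.05]],
    [[0,1.0,0],[0,0,-0.05]]
  ]
}}

```text
time: 6.45
ee_pos: [0.4396, -0.2126, 0.0853]
tool_rot: [0.0, 0.058, 0.998, 0.0]
ft_force: [-2.3, -0.9, -0.8]
gripper_width: 0.0001
grip_force: 0.9
```

Emit:
{"op": "arm_command", "data": {
  "series": [
    [[0,0.2,0],[0,0,-0.01]],
    [[0,0.3,0],[0,0,-0.02]],
    [[0,0.5,0],[0,0,-0.03]],
    [[0,0.6,0],[0,0,-0.04]],
    [[0,0.8,0],[0,0,-0.05]],
    [[0,0.9,0],[0,0,-0.05]],
    [[0,1.0,0],[0,0,-0.05]],
    [[0,1.0,0],[0,0,-0.05]],
    [[0,1.0,0],[0,0,-0.05]],
    [[0,1.0,0],[0,0,-0.05]]
  ]
}}

```text
time: 7.7
ee_pos: [0.4397, -0.2027, 0.0854]
tool_rot: [0.0, 0.083, 0.997, 0.0]
ft_force: [-0.5, -1.9, -0.2]
gripper_width: -0.0003
grip_force: 0.8
```

Emit:
{"op": "arm_command", "data": {
  "series": [
    [[0,0.2,0],[0,0,-0.01]],
    [[0,0.3,0],[0,0,-0.02]],
    [[0,0.5,0],[0,0,-0.03]],
    [[0,0.6,0],[0,0,-0.04]],
    [[0,0.8,0],[0,0,-0.05]],
    [[0,0.9,0],[0,0,-0.05]],
    [[0.1,1.0,0],[0,0,-0.05]],
    [[0.1,1.0,0],[0,0,-0.05]],
    [[0.1,1.0,0],[0,0,-0.05]],
    [[0.1,1.0,0],[0,0,-0.05]]
  ]
}}

```text
time: 8.95
ee_pos: [0.44, -0.1937, 0.0853]
tool_rot: [-0.0, 0.108, 0.994, -0.001]
ft_force: [-1.9, -9.9, -0.3]
gripper_width: -0.0
grip_force: 4.4
```

Emit:
{"op": "arm_command", "data": {
  "series": [
    [[0,0.1,0],[0,0,0]],
    [[0,0.2,0],[0,0,-0.01]],
    [[0,0.3,0],[0,0,-0.02]],
    [[0,0.4,0],[0,0,-0.02]],
    [[0,0.4,0],[0,0,-0.02]],
    [[0,0.4,0],[0,0,-0.02]],
    [[0,0.4,0],[0,0,-0.02]],
    [[0,0.4,0],[0,0,-0.02]],
    [[0,0.4,0],[0,0,-0.02]],
    [[0,0.4,0],[0,0,-0.02]]
  ]
}}

```text
time: 10.2
ee_pos: [0.4403, -0.1903, 0.0856]
tool_rot: [-0.0, 0.118, 0.993, -0.001]
ft_force: [-2.1, -11.0, -1.1]
gripper_width: -0.0002
grip_force: 5.6
```

```bash
python3 - <<'E'
from h import *
for i in range(3):
    im=save('side','s3.png');s=readout.observe();print(s['ee_pos'],s['ft_force'],s['grip_force'])
b=im[100:280,240:440];a=cv2.imread('pics/s2.png')[100:280,240:440,::-1]
save('top','t3.png');t=cv2.imread('pics/t3.png')[150:310,300:400]
cv2.imwrite('pics/c3.png',np.hstack([cv2.resize(t,(312,500)),cv2.resize(b[40:,0:130][:,:,::-1],(464,500))]))
E
```

```text
[ 0.44026436 -0.19028898  0.085543  ] [ -1.43216008 -11.41545013  -1.1539156 ] 5.630203038454056
[ 0.44027667 -0.19030413  0.08556293] [ -2.43267831 -11.12522212  -0.58960297] 5.631157457828522
[ 0.44026471 -0.19029999  0.08554778] [ -1.73835561 -11.11092192  -0.71363801] 5.630448013544083
```

View pics/c3.png

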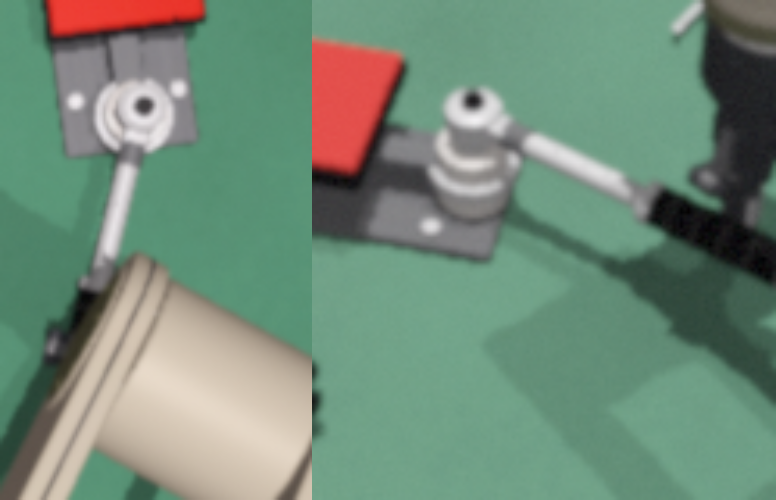

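Force is still rising (grip reading 4.4 → 5.6), so I take the screw as seated and the wrench as close to breaking. I'll go on in small steps.

Emit:
{"op": "arm_command", "data": {
  "series": [
    [[0,0.1,0],[0,0,0]],
    [[0,0.2,0],[0,0,-0.01]],
    [[0,0.3,0],[0,0,-0.02]],
    [[0,0.3,0],[0,0,-0.02]],
    [[0,0.3,0],[0,0,-0.02]],
    [[0,0.3,0],[0,0,-0.02]],
    [[0,0.3,0],[0,0,-0.02]],
    [[0,0.3,0],[0,0,-0.02]],
    [[0,0.3,0],[0,0,-0.02]],
    [[0,0.3,0],[0,0,-0.02]]
  ]
}}

```text
time: 11.65
ee_pos: [0.4405, -0.1872, 0.0856]
tool_rot: [0.0, 0.128, 0.992, -0.001]
ft_force: [-1.0, -10.7, -1.7]
gripper_width: -0.0
grip_force: 5.2
```

Emit:
{"op": "arm_command", "data": {
  "series": [
    [[0,0.1,0],[0,0,0]],
    [[0,0.2,0],[0,0,-0.01]],
    [[0,0.3,0],[0,0,-0.02]],
    [[0,0.4,0],[0,0,-0.02]],
    [[0,0.5,0],[0,0,-0.02]],
    [[0,0.5,0],[0,0,-0.02]],
    [[0,0.5,0],[0,0,-0.02]],
    [[0,0.5,0],[0,0,-0.02]],
    [[0,0.5,0],[0,0,-0.02]],
    [[0,0.5,0],[0,0,-0.02]]
  ]
}}

```text
time: 12.9
ee_pos: [0.4411, -0.1822, 0.0859]
tool_rot: [0.001, 0.138, 0.99, -0.001]
ft_force: [1.7, -11.2, -2.5]
gripper_width: -0.0002
grip_force: 4.6
```

The reading fell steadily past its peak (5.6 → 5.2 → 4.6). I've also pushed 11.5 mm since the screw was clearly seated, so the kink is about 0.07–0.12 rad, which counts as clicked. Now I ease off slowly.

Emit:
{"op": "arm_command", "data": {
  "series": [
    [[0,-0.2,0],[0,0,0]],
    [[0,-0.4,0],[0,0,0]],
    [[0,-0.6,0],[0,0,0.01]],
    [[0,-0.8,0],[0,0,0.02]],
    [[0,-1.0,0],[0,0,0.03]],
    [[0,-1.2,0],[0,0,0.04]],
    [[0,-1.4,0],[0,0,0.05]],
    [[-0.1,-1.7,0],[0,0,0.05]],
    [[-0.1,-2.0,0],[0,0,0.05]],
    [[-0.2,-2.4,0],[0,0,0.05]]
  ]
}}

```text
time: 14.15
ee_pos: [0.4386, -0.2046, 0.0853]
tool_rot: [-0.0, 0.113, 0.994, 0.0]
ft_force: [-0.3, -0.3, 0.2]
gripper_width: -0.0004
grip_force: 0.0
```

Emit:
{"op": "arm_command", "data": {
  "series": [
    [[-0.3,-1,0],[0,0,0]],
    [[-0.6,-2.5,0],[0,0,0]],
    [[-0.9,-4,0],[0,0,0]],
    [[-1,-5,0],[0,0,0]],
    [[-1,-5,4],[0,0,0]],
    [[-1,-6,9],[0,0,0]],
    [[-1,-10,13],[0,0,0]],
    [[-1,-14,15],[0,0,0]],
    [[-1,-16,15],[0,0,0]],
    [[-1,-16,15],[0,0,0]]
  ]
}}

```text
time: 15.4
ee_pos: [0.4279, -0.3654, 0.2338]
tool_rot: [-0.001, 0.114, 0.994, 0.001]
ft_force: [-0.6, 0.4, -0.5]
gripper_width: -0.0004
grip_force: 0.0
```

```bash
python3 - <<'E'
from h import *
save('top','t4.png');save('side','s4.png');s=readout.observe();print(s['time'],s['ee_pos'],s['ft_force'])
b=cv2.imread('pics/s4.png')[140:280,240:370]
t=cv2.imread('pics/t4.png')[150:310,300:400]
cv2.imwrite('pics/c4.png',np.hstack([cv2.resize(t,(312,500)),cv2.resize(b,(464,500))]))
E
```

```text
15.5 [ 0.42800048 -0.36358047  0.23335308] [0.5132719  0.77196225 0.42792057]
```

View pics/c4.png

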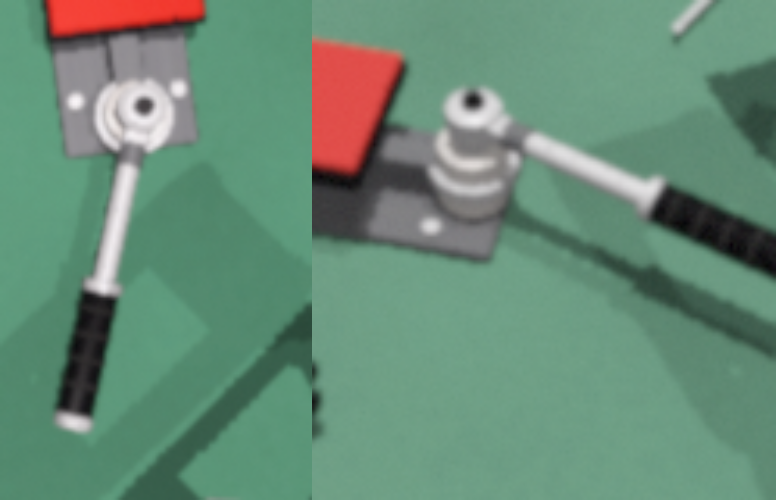

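The released handle is back within about a pixel of where it was just before it gave way. So the last 8 mm of travel was kink (about 0.05 rad or more), it has sprung back, and the screw stayed put.

```bash
python3 -c "
from h import *
print(arm.job_done())"
```

```text
the job is handed in; nothing more can be done
None
```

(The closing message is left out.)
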